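Re-sort the filling nozzles in their parking trays

ROBOT

A 6-joint arm with a two-finger parallel gripper is mounted at the origin on the work surface. World frame = base frame: x ahead of the robot, y to its left, z up, the work surface at z = 0. Lengths are in m, angles in rad, forces in N, time in s.
With the tool pointing down it reaches from about 0.375 to 0.825 m from the base axis. Payload 5.5 kg.
Tool frame: the origin (TCP) lies midway between the tips of the shut fingers; the grasp point (between the pads) lies 19 mm behind it (arm.hold_point_z is the z of the grasp point in the tool frame, in m); z points along the fingers, y is the line along which they close (so a half turn about z gives the same grasp; the last joint's range is limited). The gripper opens to 85 mm and grips with 20 to 120 N. Pads are 22 mm wide; open, the fingers measure 114 mm over their backs; the gripper's body (76 mm by 85 mm) begins 54 mm behind the grasp point. The pads swing forward as they close: fully open they stand 13 mm farther back than shut.
Start: joints at [1.166, 0.314, -0.047, 1.21, 0, 1.571], TCP at [0.236, 0.552, 0.231] pointing down, gripper open.
Joint ranges: [-2.67, 2.67], [-0.69, 1.73], [-1.03, 1.25], [-2.08, 2.16], [-1.42, 1.45], [-3.14, 3.14]. Speed limits (rad/s): [2.39, 2.39, 3.01, 3.14, 3.14, 3.14].

INTERFACE

Orientations are given as a unit quaternion [x, y, z, w].
In Python, from bench import arm gives the robot as it stands.
- The arm moves only by the shell command python3 -m pendant 'ROWS' [OPENING]. ROWS is JSON, a list of rows, each a list of 4 numbers: the shift along the tool's x, y, z in mm, then the turn about the tool's z in units of 5 degrees (1.0 is 5 degrees). In form: [[tx, ty, tz, twist], ...]. A call has 1 to 12 rows; each row is the pose to reach, as a shift and turn from the pose commanded when the call began, along the tool's axes at that moment; what a row does not reach only later rows make up. A row lasts 1/12 s, in which the tool goes at most 41.7 mm and 7.16 degrees, less where a joint would pass 70% of its speed; a pose out of reach is approached as far as the arm can. A call with a gripper value outside its range is refused whole. OPENING is the opening, from 0 (shut) to 1 (fully open), set as the call begins (- or left out, the last holds). The fingers move at their own pace and stop on an object; the grip force is fixed at half the most. Time passes only in rows, so rows that repeat a pose let the fingers close. It gives the time, the measured TCP pose, the force, the opening and the grip force at its end, in the units of the state.
- arm.observe(): the state, without advancing time (a new reading comes with each control period).
- arm.grab_frame(name): name is "scene" or "side" or "wrist"; returns a dict with "pixels" (384x512x3 uint8, blue, green, red), "vfov" (degrees; the focal length in pixels is half the picture's height over the tangent of half this angle, whatever the lens; pixels are square), "cx", "cy" (the principal point, pixels), "T" (4x4, takes a point from camera to world coordinates). Camera axes: x right, y down, z forward; pixel columns grow to the right and rows downward; lengths in m; the calibration is good to about 2 mm. A picture is of the moment at which its call begins. There is no depth.
- arm.job_done(): hands the job in; it is judged then, once.
The state is a dict: "time_s": time; "joint_pos": joint angles; "dq": joint speeds; "joint_torque": joint torques, N m; "position": TCP position; "tool_rot": TCP orientation; "contact_force": force on the tool from outside, world axes, zero at the start; "moment": the same for the moment, N m; "finger_gap": finger opening in m; "grasp_force": force on a finger pad.
Only numpy, scipy, OpenCV 4.12 (cv2) and the standard library are available. Lean on these libraries where they do the work, as an engineer would, in place of code of your own. Each camera call takes 0.05 s, during which the arm holds its last target. There are 200 camera calls.

TASK

After cleaning, the three filling nozzles were parked in the wrong trays: move each one so that it stands upright in the tray of its own colour. Each tray takes one nozzle, so first park one in the empty grey tray, and leave the grey tray empty again at the end. Keep the nozzles upright, lower each one onto the tray floor before letting go, and leave the foot pedal, jar and wrench where they are.

Things in the scene. Friction and masses are not known exactly. Their poses are not given: they have to be found in the camera images.
- nozzle_red: Loose filling nozzle, red flange and red sleeve, 0.25-0.5 kg, 128 mm tall, standing tip up. Origin: centre of underside, z up. Above the origin (mm): flange dia. 50, 0 to 8; thin neck to 36; steel block dia. 30 to 52; coloured sleeve dia. 32, 52 to 98 (grip here, best at 78); steel tip, dia. 24 or less, to 128. A hose barb 11 mm thick points along +x to 42 mm from the axis at height 44.
- nozzle_green: Loose filling nozzle, green flange and green sleeve, 0.25-0.5 kg, 128 mm tall, standing tip up. Origin: centre of underside, z up. Above the origin (mm): flange dia. 50, 0 to 8; thin neck to 36; steel block dia. 30 to 52; coloured sleeve dia. 32, 52 to 98 (grip here, best at 78); steel tip, dia. 24 or less, to 128. A hose barb 11 mm thick points along +x to 42 mm from the axis at height 44.
- nozzle_blue: Loose filling nozzle, blue flange and blue sleeve, 0.25-0.5 kg, 128 mm tall, standing tip up. Origin: centre of underside, z up. Above the origin (mm): flange dia. 50, 0 to 8; thin neck to 36; steel block dia. 30 to 52; coloured sleeve dia. 32, 52 to 98 (grip here, best at 78); steel tip, dia. 24 or less, to 128. A hose barb 11 mm thick points along +x to 42 mm from the axis at height 44.
- tray_red: Parking tray, red plastic, fixed, holding a nozzle of another colour at the start: open square tray 88 x 88 mm outside, 76 x 76 mm inside, walls 6 mm thick and 28 mm high, inner floor 6 mm above its origin. Origin: centre of its underside on the bench; x and y along the walls, z up. Holds one nozzle.
- tray_green: Parking tray, green plastic, fixed, holding a nozzle of another colour at the start: open square tray 88 x 88 mm outside, 76 x 76 mm inside, walls 6 mm thick and 28 mm high, inner floor 6 mm above its origin. Origin: centre of its underside on the bench; x and y along the walls, z up. Holds one nozzle.
- tray_blue: Parking tray, blue plastic, fixed, holding a nozzle of another colour at the start: open square tray 88 x 88 mm outside, 76 x 76 mm inside, walls 6 mm thick and 28 mm high, inner floor 6 mm above its origin. Origin: centre of its underside on the bench; x and y along the walls, z up. Holds one nozzle.
- tray_spare: Parking tray, grey plastic, fixed, empty at the start: open square tray 88 x 88 mm outside, 76 x 76 mm inside, walls 6 mm thick and 28 mm high, inner floor 6 mm above its origin. Origin: centre of its underside on the bench; x and y along the walls, z up. Holds one nozzle.
- pedal: Bystander: loose orange foot pedal on a dark base, 110 x 75 x 46 mm, origin at the centre of its underside.
- jar: Bystander: loose closed amber jar with a white cap, 54 mm diameter, 85 mm tall, origin at the centre of its underside.
- wrench: Bystander: loose steel wrench, 170 mm long, lying along its x axis, origin under its middle.
Not all that is in view belongs to the job. What is shaped like the tray_blue but yellow is not meant.

How it is judged:
By the outcome, as a careful person would: the job done as asked, in the order asked, and still so for the second after the job is handed in, with the robot touching nothing.
It also fails if it takes over 106 s, if anything falls off the work surface, if the arm or the gripper's body presses on something with over 40 N, if the wrist force passes 120 N, or if a joint passes its speed limit or range.

## Working session

There is one attempt and no reset: what is moved stays moved. The work goes in short steps, Python scripts to look and compute and a shell command to move; the robot and the scene stay as the last step left them, time stands still between calls to the robot, and variables do not carry over. Pictures are saved under pics/ and viewed, at most 17 in all, crops included, and the job is handed in when it is done.

```bash
mkdir -p pics; ls
python3 - <<'E'
from bench import arm
import cv2
s=arm.observe();print(s, arm.hold_point_z)
for n in("scene","side"):
    f=arm.grab_frame(n);cv2.imwrite(f"pics/{n}0.png",f["pixels"]);print(n,f["vfov"],f["cx"],f["cy"],f["T"], [k for k in f])
E
```

```text
pics
{'time_s': 0.0, 'joint_pos': array([ 1.16601186e+00,  3.14231361e-01, -4.80852652e-02,  1.21020770e+00,
        3.23060807e-05,  1.57079339e+00]), 'dq': array([-0.00155338,  0.00063125,  0.00045921, -0.00073368,  0.00109443,
       -0.00080224]), 'joint_torque': array([-2.97894476e-04, -5.39586568e+01,  3.39750624e+01,  1.93755882e-02,
       -1.73942663e-04,  9.18630548e-06]), 'position': array([0.23605147, 0.55097721, 0.23042866]), 'tool_rot': array([ 2.01011808e-01,  9.79588437e-01, -8.43117875e-04, -1.89500194e-04]), 'contact_force': array([ 0.23414324, -0.07808238,  0.39812845]), 'moment': array([0.00326498, 0.06282255, 0.00844045]), 'grasp_force': 0.0, 'finger_gap': 0.08579779664484016} -0.0187
scene 47.479988744646455 272.57652575327853 199.71404212969318 [[-0.15848541  0.64155562 -0.75052566  1.40010245]
 [ 0.98734851  0.10684956 -0.11715841  0.20609504]
 [ 0.0050297  -0.75959829 -0.65037308  0.71741655]
 [ 0.          0.          0.          1.        ]] ['pixels', 'vfov', 'cx', 'cy', 'T']
side 50.879169070554816 257.7470619375965 193.44596595012518 [[ 0.9721488  -0.11833941  0.20229311  0.36459567]
 [-0.23354523 -0.56126762  0.79399955 -0.83126387]
 [ 0.01957914 -0.81913029 -0.57327325  0.71559495]
 [ 0.          0.          0.          1.        ]] ['pixels', 'vfov', 'cx', 'cy', 'T']
```

View pics/scene0.png

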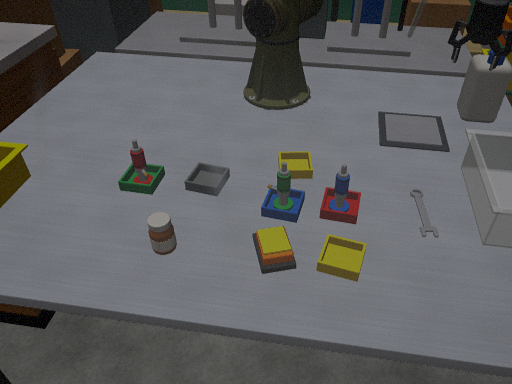

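View pics/side0.png

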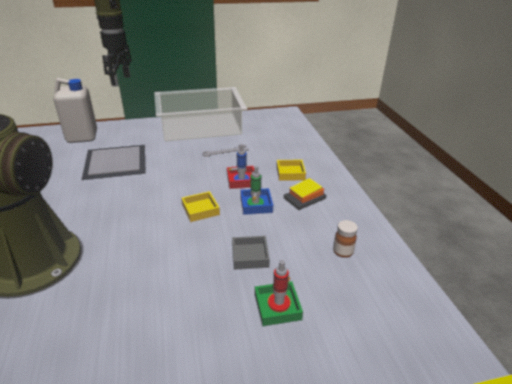

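The scene view shows the red nozzle in the green tray (142,178), green in blue (283,203), blue in red (340,204) and the grey spare tray at (208,178). The side view agrees: green tray (279,303), spare (251,252), blue (256,202), red (241,177). The pedal, jar and wrench stand clear of these.

```bash
cat > h.py <<'E'
import numpy as np, cv2
from scipy.optimize import minimize
from bench import arm
def F(f): return 192/np.tan(np.radians(f["vfov"])/2)
def proj(f,P):
    T=f["T"];p=(np.atleast_2d(P)-T[:3,3])@T[:3,:3]
    return p[:,:2]/p[:,2:]*F(f)+[f["cx"],f["cy"]]
def onplane(f,uv,z):
    d=f["T"][:3,:3]@np.array([(uv[0]-f["cx"])/F(f),(uv[1]-f["cy"])/F(f),1]);o=f["T"][:3,3]
    return o+d*(z-o[2])/d[2]
def mask(f,col):
    h=cv2.cvtColor(f["pixels"],cv2.COLOR_BGR2HSV);H,S,V=cv2.split(h)
    if col=="grey":
        m=(V<125)&(S<50)
    else:
        r={"red":(H<8)|(H>170),"green":(H>50)&(H<85),"blue":(H>105)&(H<125)}[col]
        m=r&(S>(90 if col!="blue" else 110))&(V>40)
    return m.astype(np.uint8)
def blob(m,uv,r):
    """largest component within r px of uv"""
    w=np.zeros_like(m);cv2.circle(w,tuple(int(v) for v in uv),int(r),1,-1)
    n,l,s,c=cv2.connectedComponentsWithStats(m*w)
    k=1+np.argmax(s[1:,4]);return l==k,c[k]
def box(x,y,a):
    q=np.array([[i*.044,j*.044] for i in(-1,1) for j in(-1,1)]);c,s=np.cos(a),np.sin(a)
    q=q@np.array([[c,s],[-s,c]])+[x,y]
    return np.vstack([np.c_[q,np.full(4,z)] for z in(0,.028)])
def fit_tray(views,x0):
    hulls=[cv2.convexHull(np.argwhere(b)[:,::-1].astype(np.float32)) for f,b in views]
    # sub-pixel IoU of convex hulls
    def cost(p):
        c=0
        for (f,b),h in zip(views,hulls):
            g=cv2.convexHull(proj(f,box(*p)).astype(np.float32))
            A=cv2.intersectConvexConvex(g,h)[0];c+=1-A/(cv2.contourArea(g)+cv2.contourArea(h)-A)
        return c
    best=min((minimize(cost,[*x0,a],method="Nelder-Mead",options=dict(initial_simplex=[[*x0,a],[x0[0]+.01,x0[1],a],[x0[0],x0[1]+.01,a],[*x0,a+.2]])) for a in(-.5,0,.5)),key=lambda r:r.fun)
    return best.x,best.fun
E
cat > m1.py <<'E'
from h import *
fs,fd=arm.grab_frame("scene"),arm.grab_frame("side")
for c,s,d in(("red",(340,206),(241,178)),("green",(142,179),(279,303)),("blue",(283,204),(256,202)),("grey",(208,178),(251,252))):
    v=[];bs,_=blob(mask(fs,c),s,26);bd,_=blob(mask(fd,c),d,30)
    x0=onplane(fs,s,.014)[:2]
    for n,vv in(("both",[(fs,bs),(fd,bd)]),("scene",[(fs,bs)]),("side",[(fd,bd)])):
        p,e=fit_tray(vv,x0);print("tray",c,n,p.round(4),round(e,3),bs.sum(),bd.sum())
for c,s,d in(("red",(139,158),(280,281)),("green",(284,185),(256,182)),("blue",(342,185),(241,158))):
    _,cs=blob(mask(fs,c),s,11);_,cd=blob(mask(fd,c),d,12)
    print("noz",c,cs.round(1),cd.round(1),onplane(fs,cs,.081).round(4),onplane(fd,cd,.081).round(4))
o=[]
for f,(x,y) in((fs,(60,110)),(fd,(170,120))):
    o.append(cv2.resize(f["pixels"][y:y+150 if f is fs else y+215, x:x+320 if f is fs else x+180],None,fx=2.5,fy=2.5,interpolation=2))
cv2.imwrite("pics/zs.png",o[0]);cv2.imwrite("pics/zd.png",o[1])
E
python3 m1.py
```

```text
tray red both [ 0.5791  0.2455 -0.0955] 0.503 833 242
tray red scene [ 0.5788  0.2453 -0.0866] 0.02 833 242
tray red side [ 0.5818  0.2485 -0.1586] 0.47 833 242
tray green both [ 0.5556 -0.273  -0.0324] 0.187 536 1005
tray green scene [ 0.5558 -0.2752  0.0313] 0.073 536 1005
tray green side [ 0.5576 -0.2719 -0.1053] 0.098 536 1005
tray blue both [ 0.5969  0.1065 -0.127 ] 0.282 509 467
tray blue scene [ 0.595   0.1058 -0.0838] 0.134 509 467
tray blue side [ 0.599   0.1083 -0.1933] 0.122 509 467
tray grey both [ 0.5353 -0.1026  1.3852] 0.48 1438 1070
tray grey scene [ 0.5367 -0.1026 -0.1726] 0.386 1438 1070
tray grey side [ 0.5347 -0.1023 -0.1704] 0.092 1438 1070
noz red [137.9 159. ] [280.4 282.2] [ 0.566  -0.2667  0.081 ] [ 0.5594 -0.2766  0.081 ]
noz green [283.5 176.4] [255.5 183.2] [0.5768 0.1037 0.081 ] [0.5943 0.0985 0.081 ]
noz blue [337.8 185.5] [241.1 159.7] [0.5903 0.2335 0.081 ] [0.5806 0.2365 0.081 ]
```

View pics/zs.png

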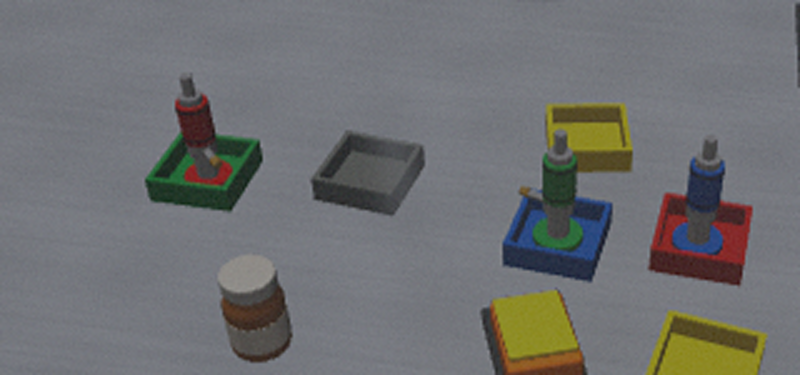

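```bash
python3 -m pendant '[[-20,-17,0,0.8],[-50,-44,-5,2],[-84,-73,-10,3.3],[-118,-102,-12,4.6],[-152,-132,-14,5.9],[-186,-162,-16,7.3],[-220,-191,-18,8.6],[-254,-220,-20,9.9],[-285,-248,-20,11.2],[-310,-270,-20,12.5],[-328,-285,-20,13.36],[-336,-292,-20,13.36]]' 1
```

```text
time_s: 1.2
position: [0.4315, 0.147, 0.2514]
tool_rot: [0.71, 0.705, -0.0, 0.001]
contact_force: [-0.1, -0.4, 0.1]
finger_gap: 0.0853
grasp_force: 0.0
```

View pics/zd.png

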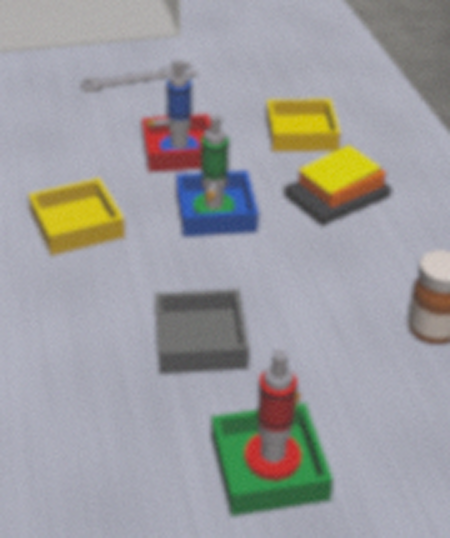

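The crops show every nozzle upright, with sleeve centres in full-image pixels at scene (138,158), (284,182), (342,184) and side (281,280), (256,183), (242,160). I'll go on towards the red nozzle and check with the wrist camera.

```bash
python3 -m pendant '[[-15,5,0,0],[-50,15,0,0],[-90,30,0,0],[-130,42,0,0],[-170,55,0,0],[-210,65,0,0],[-250,75,0,0],[-290,84,0,0],[-320,90,0,0],[-335,90,0,0],[-340,90,0,0],[-340,90,0,0]]'
python3 - <<'E'
from h import *
fs,fd,fw=[arm.grab_frame(n) for n in("scene","side","wrist")]
for n,a,b in(("red",(138.4,158),(281.2,280.4)),("green",(284,181.6),(256,182.8)),("blue",(342.4,183.6),(241.6,160))):
    print(n,onplane(fs,a,.081).round(4),onplane(fd,b,.081).round(4))
cv2.imwrite("pics/w1.png",fw["pixels"]);print(fw["T"].round(3),fw["vfov"],arm.observe()["position"])
for n,P in (("sl",[.562,-.272,.081]),("top",[.562,-.272,.134])): print(n,proj(fw,P))
E
```

```text
time_s: 2.2
position: [0.52, -0.1897, 0.2508]
tool_rot: [0.707, 0.707, -0.0, -0.0]
contact_force: [0.2, 1.2, -0.4]
finger_gap: 0.0854
grasp_force: 0.0
red [ 0.5618 -0.2672  0.081 ] [ 0.5624 -0.2722  0.081 ]
green [0.5965 0.1076 0.081 ] [0.596  0.1001 0.081 ]
blue [0.5814 0.2438 0.081 ] [0.5817 0.2342 0.081 ]
[[ 1.     0.001 -0.     0.519]
 [ 0.001 -0.952 -0.305 -0.11 ]
 [-0.001  0.305 -0.952  0.394]
 [ 0.     0.     0.     1.   ]] 71.32095742278318 [ 0.52008148 -0.18775725  0.25129117]
sl [[284.50043474 236.08660271]]
top [[290.05031461 258.40366654]]
```

View pics/w1.png

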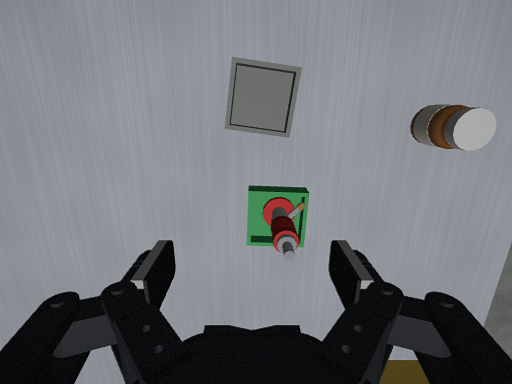

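The wrist view shows the red nozzle, its flange at (278,210) and tip at (291,256), in the green tray with rim corners around (248,186) to (305,247). The grey tray is at (263,97).

Run:
```python
from h import *
fw=arm.grab_frame("wrist")
for n,pts in (("green",[(249,186),(309,187),(305,247),(247,246)]),("spare",[(233,57),(301,67),(290,137),(225,128)])):
    q=np.array([onplane(fw,p,.028) for p in pts]);print(n,q.mean(0).round(4),[round(float(np.linalg.norm(q[i]-q[i-1])),4) for i in range(4)])
print("flange",onplane(fw,(278.5,211),.014).round(4),"tip",onplane(fw,(291,254),.134).round(4))
print(onplane(fw,blob(mask(fw,"red"),(278,209),40)[1],.05))
print(arm.observe()["position"])
```

```text
green [ 0.5578 -0.2689  0.028 ] [0.0965, 0.0858, 0.0967, 0.0894]
spare [ 0.5329 -0.1018  0.028 ] [0.0868, 0.0856, 0.087, 0.0882]
flange [ 0.5605 -0.264   0.014 ] tip [ 0.563  -0.2663  0.134 ]
[ 0.55859562 -0.2610975   0.05      ]
[ 0.5201483  -0.18767535  0.25140714]
```

```bash
python3 -m pendant '[[-20,10,0,0],[-50,27,0,0],[-75,40,10,0],[-78,42,30,0],[-78,42,60,0],[-78,42,90,0],[-78,42,120,0],[-78,42,145,0],[-78,42,165,0],[-78,42,178,0],[-78,42,185,0],[-78,42,185,0]]'
python3 - <<'E'
from h import *
fw=arm.grab_frame("wrist");cv2.imwrite("pics/w2.png",fw["pixels"]);print(arm.observe()["position"],arm.observe()["contact_force"])
E
```

```text
time_s: 3.4
position: [0.5613, -0.2655, 0.0648]
tool_rot: [0.706, 0.708, -0.0, -0.001]
contact_force: [-0.9, 0.1, -0.1]
finger_gap: 0.0854
grasp_force: 0.0
[ 0.56210433 -0.26611371  0.06616493] [-0.17900865  0.23062086  0.0533637 ]
```

View pics/w2.png

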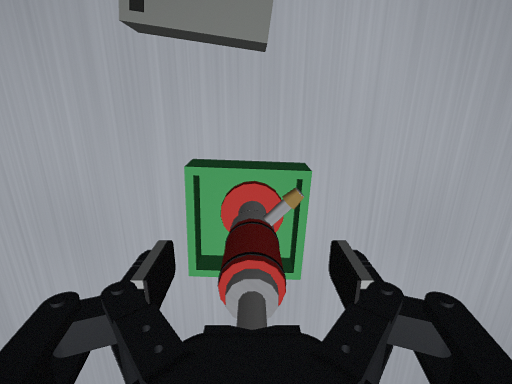

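The sleeve at (252,255) is centred between the pads, with (252,260) expected, and nothing is touching. Closing.

```bash
python3 -m pendant '[[0,0,0,0],[0,0,0,0],[0,0,0,0],[0,0,0,0],[0,0,0,0],[0,0,0,0],[0,0,0,0],[0,0,0,0],[0,0,0,0],[0,0,0,0]]' 0.2
```

```text
time_s: 4.28
position: [0.5623, -0.2675, 0.0672]
tool_rot: [0.707, 0.707, 0.0, 0.0]
contact_force: [-1.8, -0.2, 6.8]
finger_gap: 0.0307
grasp_force: 58.9
```

```bash
python3 -m pendant '[[0,0,-4,0],[0,0,-15,0],[0,0,-32,0],[0,0,-50,0],[8,-1,-60,0],[25,-4,-62,0],[50,-8,-62,0],[78,-13,-62,0],[106,-18,-62,0],[132,-22,-62,0],[153,-26,-62,0],[163,-28,-62,0]]' && python3 -m pendant '[[2,0,0,0],[2,0,12,0],[2,0,26,0],[2,0,40,0],[2,0,50,0],[2,0,55,0],[2,0,58,0],[2,0,60,0],[2,0,61,0],[2,0,62,0],[2,0,62,0]]'
python3 - <<'E'
from h import *
for n in("scene","side","wrist"):
    f=arm.grab_frame(n); cv2.imwrite(f"pics/p1{n}.png",f["pixels"])
a=cv2.imread("pics/p1scene.png")[110:230,90:350];b=cv2.imread("pics/p1side.png")[130:340,180:340]
w=cv2.resize(cv2.imread("pics/p1wrist.png"),(400,300))
A=np.zeros((600,800,3),np.uint8);a=cv2.resize(a,(400,185));b=cv2.resize(b,(400,525));A[:185,:400]=a;A[:525,400:]=b;A[200:500,:400]=w
cv2.imwrite("pics/p1.png",A)
E
```

```text
time_s: 5.28
position: [0.5319, -0.1002, 0.1274]
tool_rot: [0.706, 0.708, -0.0, -0.002]
contact_force: [-0.5, 0.6, -3.9]
finger_gap: 0.0306
grasp_force: 59.9
time_s: 6.2
position: [0.5346, -0.1025, 0.0672]
tool_rot: [0.707, 0.707, 0.0, 0.001]
contact_force: [-2.7, 0.7, 0.5]
finger_gap: 0.0303
grasp_force: 60.5
```

View pics/p1.png

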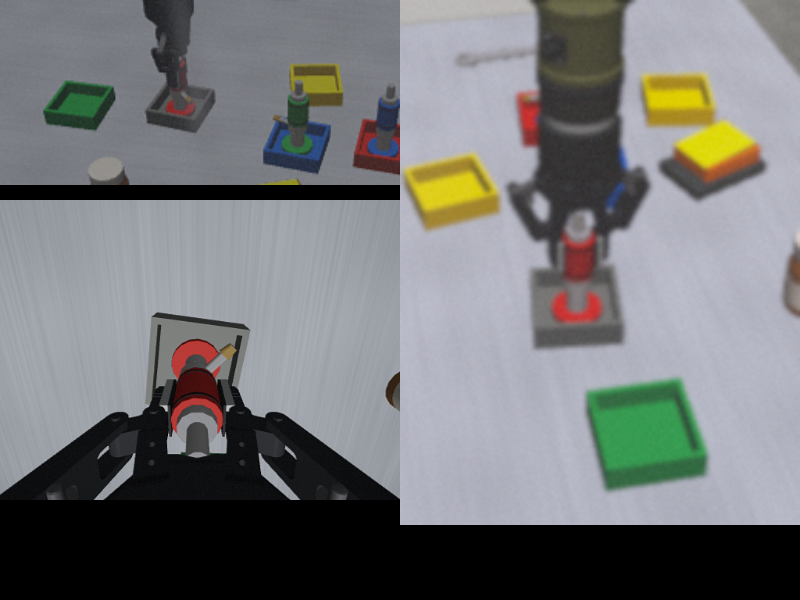

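The red nozzle stands centred on the grey tray floor (wrist pane, flange about (195,358)), and its weight is off the wrist. Releasing and rising.

```bash
python3 -m pendant '[[0,0,1,0],[0,0,1,0],[0,0,1,0],[0,0,1,0],[0,0,1,0],[0,0,0,0],[0,0,0,0]]' 1 && python3 -m pendant '[[0,0,-5,0],[0,0,-20,0],[0,0,-45,0],[0,0,-75,0],[0,0,-105,0],[0,0,-135,0],[5,2,-160,0],[30,12,-175,0],[65,25,-180,0],[95,35,-180,0],[115,40,-180,0],[120,42,-180,0]]'
cat > m2.py <<'E'
from h import *
import sys
f=arm.grab_frame("wrist");s=arm.observe()
cv2.imwrite(f"pics/{sys.argv[1]}.png",f["pixels"]);print(s["position"].round(4))
E
python3 m2.py w3; python3 m1.py | grep -E "green|noz"
```

```text
time_s: 6.93
position: [0.5343, -0.1022, 0.0664]
tool_rot: [0.707, 0.707, 0.0, 0.0]
contact_force: [0.8, 0.4, -0.3]
finger_gap: 0.0856
grasp_force: 0.0
time_s: 7.93
position: [0.5769, 0.0208, 0.2468]
tool_rot: [0.706, 0.708, 0.001, -0.0]
contact_force: [0.4, -0.5, -0.9]
finger_gap: 0.0854
grasp_force: 0.0
[0.5767 0.0202 0.2465]
tray green both [ 0.5556 -0.2731 -0.0373] 0.2 813 1548
tray green scene [ 0.5558 -0.2749  0.0144] 0.091 813 1548
tray green side [ 0.5576 -0.2718 -0.1041] 0.094 813 1548Traceback (most recent call last):
  File "m1.py", line 9, in <module>
    _,cs=blob(mask(fs,c),s,11);_,cd=blob(mask(fd,c),d,12)
         ~~~~^^^^^^^^^^^^^^^^^
  File "h.py", line 23, in blob
    k=1+np.argmax(s[1:,4]);return l==k,c[k]
        ~~~~~~~~~^^^^^^^^^
    return _wrapfunc(a, 'argmax', axis=axis, out=out, **kwds)
    return bound(*args, **kwds)
ValueError: attempt to get argmax of an empty sequence
```

View pics/w3.png

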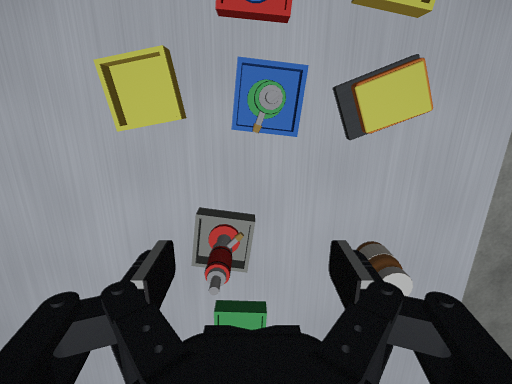

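The wrist view shows the green nozzle's tip at (271,96) and its flange at (267,99) in the blue tray, rim corners (239,57), (308,66), (298,137), (233,130). The red nozzle stands upright in the grey tray.

Run:
```python
from h import *
fw=arm.grab_frame("wrist")
q=np.array([onplane(fw,p,.028) for p in [(239,57),(308,66),(298,137),(233,130)]]);print("blue",q.mean(0).round(4))
print("flange",onplane(fw,(267,100),.014).round(4),"tip",onplane(fw,(271,96),.134).round(4))
```

```text
blue [0.5979 0.1029 0.028 ]
flange [0.5955 0.1018 0.014 ] tip [0.5926 0.1034 0.134 ]
```

```bash
python3 -m pendant '[[20,5,0,0],[50,12,0,0],[78,17,5,0],[84,19,25,0],[84,19,55,0],[84,19,85,0],[84,19,115,0],[84,19,140,0],[84,19,160,0],[84,19,173,0],[84,19,180,0],[84,19,180,0]]' && python3 m2.py w4
```

```text
time_s: 9.13
position: [0.5938, 0.1003, 0.0647]
tool_rot: [0.708, 0.707, -0.001, -0.001]
contact_force: [0.1, 0.4, -0.7]
finger_gap: 0.0853
grasp_force: 0.0
[0.5947 0.1007 0.0661]
```

View pics/w4.png

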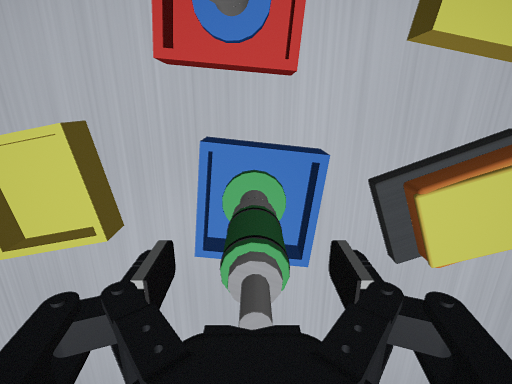

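The green sleeve sits at (254,245), about 10 px higher in the image than red did, so I'll work out the offset along y.

Run:
```python
from h import *
fw=arm.grab_frame("wrist");p=arm.observe()["position"]
print(p.round(4),"hold pt px",proj(fw,p+[0,0,.019]).round(1))
for n,uv,z in(("flange",(254,201),.014),("sleeve top",(254.5,267),.104),("sleeve bottom",(254,216),.058)):print(n,onplane(fw,uv,z).round(4))
T=fw["T"].copy()
# same check on the red picture, relative to tool
d=T[:3,3]-p;f2=dict(fw);T2=T.copy();T2[:3,3]=np.array([.562,-.2665,.066])+d;f2["T"]=T2
for n,uv,z in(("red flange",(251.5,211),.014),("red sleeve top",(251.5,283),.104)):print(n,onplane(f2,uv,z).round(4))
```

```text
[0.5955 0.1011 0.067 ] hold pt px [[254.4 260.5]]
flange [0.5958 0.1081 0.014 ]
sleeve top [0.5954 0.1092 0.104 ]
sleeve bottom [0.5955 0.1144 0.058 ]
red flange [ 0.5604 -0.2674  0.014 ]
red sleeve top [ 0.5605 -0.2662  0.104 ]
```

```bash
python3 - <<'E'
from h import *
fw=arm.grab_frame("wrist")
p=arm.observe()["position"];d=fw["T"][:3,3]-p
def c(tcp,pts,n):
    f=dict(fw);T=fw["T"].copy();T[:3,3]=np.array(tcp)+d;f["T"]=T
    q=np.array([onplane(f,u,.028) for u in pts]);print(n,q.mean(0).round(4),[round(float(np.linalg.norm(q[i]-q[i-1])),4) for i in range(4)])
c([.595,.101,.0665],[(205,137),(330,154),(307,267),(195,257)],"blue")
c([.562,-.2665,.066],[(193,160),(306,165),(301,279),(188,276)],"green")
c([.562,-.2665,.066],[(186,165),(311,170),(301,279),(188,276)],"green2")
E
python3 -m pendant '[[3,0,0,0],[7,0,0,0],[7,0,0,0]]' && python3 -m pendant '[[0,0,0,0],[0,0,0,0],[0,0,0,0],[0,0,0,0],[0,0,0,0],[0,0,0,0],[0,0,0,0],[0,0,0,0],[0,0,0,0]]' 0.2
```

```text
blue [0.5993 0.1079 0.028 ] [0.0921, 0.0851, 0.0893, 0.0873]
green [ 0.5574 -0.2722  0.028 ] [0.0932, 0.0774, 0.0919, 0.0892]
green2 [ 0.5571 -0.2739  0.028 ] [0.0893, 0.086, 0.0884, 0.0892]
time_s: 9.53
position: [0.5958, 0.1097, 0.0672]
tool_rot: [0.707, 0.707, 0.001, 0.0]
contact_force: [0.2, 0.7, -0.6]
finger_gap: 0.0857
grasp_force: 0.0
time_s: 10.28
position: [0.5954, 0.1088, 0.0665]
tool_rot: [0.707, 0.707, 0.0, 0.0]
contact_force: [0.6, 0.8, 2.6]
finger_gap: 0.0308
grasp_force: 59.7
```

```bash
python3 -m pendant '[[0,0,-4,0],[0,0,-15,0],[0,0,-35,0],[0,0,-62,0],[0,0,-92,0],[-5,-1,-120,0],[-18,-2,-142,0],[-40,-4,-153,0],[-70,-7,-155,0],[-102,-10,-155,0],[-134,-13,-155,0],[-166,-16,-155,0]]' && python3 -m pendant '[[-32,-4,0,0],[-64,-7,0,0],[-96,-10,0,0],[-128,-13,0,0],[-158,-16,0,0],[-183,-19,0,0],[-202,-21,0,0],[-213,-22,0,0],[-216,-22,5,0],[-216,-22,18,0],[-216,-22,38,0],[-216,-22,62,0]]' && python3 -m pendant '[[0,0,24,0],[0,0,46,0],[0,0,64,0],[0,0,77,0],[0,0,85,0],[0,0,89,0],[0,0,91,0],[0,0,92,0],[0,0,93,0],[0,0,93,0]]'; python3 m2.py w5
```

```text
time_s: 11.28
position: [0.5783, -0.0584, 0.2219]
tool_rot: [0.707, 0.707, -0.0, -0.0]
contact_force: [0.5, -0.5, -4.1]
finger_gap: 0.0309
grasp_force: 59.8
time_s: 12.28
position: [0.5582, -0.2724, 0.1598]
tool_rot: [0.707, 0.707, 0.001, 0.001]
contact_force: [1.0, 0.1, -2.6]
finger_gap: 0.0308
grasp_force: 59.8
time_s: 13.12
position: [0.5578, -0.2734, 0.0671]
tool_rot: [0.707, 0.707, 0.0, 0.001]
contact_force: [-0.8, -0.7, -3.3]
finger_gap: 0.0305
grasp_force: 59.9
[ 0.5577 -0.2734  0.0671]
```

View pics/w5.png

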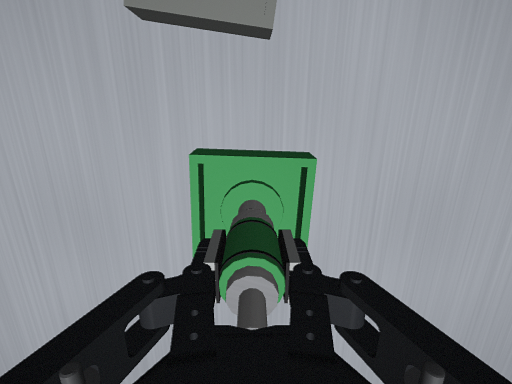

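The green nozzle is centred in the green tray (flange around (252,208)), but the wrist still carries 3.3 N, so I'll lower it slightly.

```bash
python3 -m pendant '[[0,0,0.5,0],[0,0,1,0],[0,0,1,0],[0,0,1,0]]'; python3 -m pendant '[[0,0,0.5,0],[0,0,1,0],[0,0,1,0],[0,0,1,0]]'
```

```text
time_s: 13.5
position: [0.5578, -0.2736, 0.0665]
tool_rot: [0.707, 0.707, 0.0, 0.001]
contact_force: [-1.1, 1.3, 5.2]
finger_gap: 0.0307
grasp_force: 60.8
time_s: 13.83
position: [0.5578, -0.2736, 0.0664]
tool_rot: [0.707, 0.707, 0.0, 0.001]
contact_force: [-4.1, 2.8, 12.2]
finger_gap: 0.0307
grasp_force: 61.7
```

```bash
python3 -m pendant '[[0,0,-1,0],[0,0,-1,0],[0,0,-1,0],[0,0,-1,0],[0,0,-1,0],[0,0,-1,0],[0,0,-2,0],[0,0,-15,0],[0,0,-40,0],[0,0,-70,0],[0,0,-100,0],[0,0,-130,0]]' 1 && python3 -m pendant '[[0,0,-25,0],[10,0,-45,0],[35,2,-52,0],[70,3,-52,0],[108,5,-52,0],[146,7,-52,0],[184,9,-52,0],[222,11,-52,0],[260,12,-52,0],[298,14,-52,0],[336,16,-52,0],[374,18,-52,0]]' && python3 -m pendant '[[36,2,0,0],[70,3,0,0],[100,4,0,0],[124,5,0,0],[138,6,0,0],[143,6,0,0],[143,6,15,0],[143,6,40,0],[143,6,70,0],[143,6,100,0],[143,6,130,0],[143,6,150,0]]' && python3 -m pendant '[[0,0,15,0],[0,0,26,0],[0,0,31,0],[0,0,32,0],[0,0,32,0]]'; python3 m2.py w6
```

```text
time_s: 14.83
position: [0.5569, -0.273, 0.1955]
tool_rot: [0.707, 0.707, -0.0, -0.0]
contact_force: [0.6, 0.2, 0.9]
finger_gap: 0.0853
grasp_force: 0.0
time_s: 15.83
position: [0.5749, 0.1026, 0.2465]
tool_rot: [0.707, 0.707, 0.0, 0.0]
contact_force: [1.6, 1.3, 0.2]
finger_gap: 0.0854
grasp_force: 0.0
time_s: 16.83
position: [0.5799, 0.2416, 0.0935]
tool_rot: [0.708, 0.707, -0.002, -0.0]
contact_force: [0.3, 0.6, -0.5]
finger_gap: 0.0856
grasp_force: 0.0
time_s: 17.25
position: [0.5816, 0.2435, 0.0648]
tool_rot: [0.707, 0.707, 0.0, 0.0]
contact_force: [0.5, -0.5, -0.1]
finger_gap: 0.0851
grasp_force: 0.0
[0.5819 0.2438 0.0653]
```

View pics/w6.png

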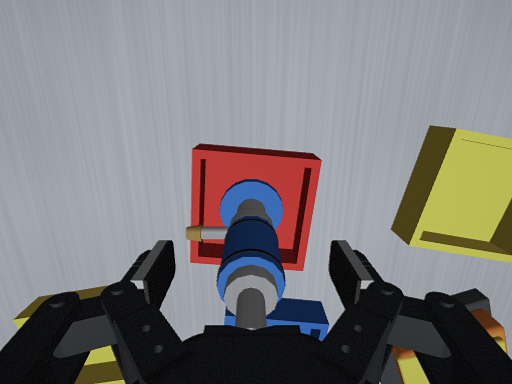

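The blue nozzle is between the pads, flange at (251,207) and sleeve top at (250,279), about 2 mm ahead of the grasp line. Its barb points left at (200,233), below the fingers. I'll nudge forward and close.

```bash
python3 - <<'E'
from h import *
fw=arm.grab_frame("wrist")
q=np.array([onplane(fw,u,.028) for u in [(193,152),(321,161),(303,269),(190,262)]]);print("red tray",q.mean(0).round(4),[round(float(np.linalg.norm(q[i]-q[i-1])),4) for i in range(4)])
for uv,z in(((251.5,209),.014),((250.5,279),.104)):print(onplane(fw,uv,z).round(4))
E
python3 -m pendant '[[2,0,0,0],[2,0,0,0],[2,0,0,0]]' && python3 -m pendant '[[0,0,0,0],[0,0,0,0],[0,0,0,0],[0,0,0,0],[0,0,0,0],[0,0,0,0],[0,0,0,0],[0,0,0,0],[0,0,0,0]]' 0.2
```

```text
red tray [0.5814 0.246  0.028 ] [0.0857, 0.0872, 0.0858, 0.0879]
[0.5813 0.2448 0.014 ]
[0.5807 0.2464 0.104 ]
time_s: 17.6
position: [0.5815, 0.2462, 0.0649]
tool_rot: [0.707, 0.707, 0.0, 0.0]
contact_force: [0.7, 0.6, -0.1]
finger_gap: 0.0855
grasp_force: 0.0
time_s: 18.35
position: [0.5814, 0.2459, 0.0645]
tool_rot: [0.707, 0.707, 0.0, 0.0]
contact_force: [0.7, -0.3, 1.2]
finger_gap: 0.031
grasp_force: 59.9
```

```bash
python3 -m pendant '[[0,0,-4,0],[0,0,-15,0],[0,0,-32,0],[0,0,-52,0],[-6,1,-64,0],[-20,3,-67,0],[-42,6,-67,0],[-66,9,-67,0],[-92,12,-67,0],[-115,15,-67,0],[-132,17,-67,0],[-139,17,-67,0]]' && python3 -m pendant '[[0,0,0,0],[0,0,10,0],[0,0,25,0],[0,0,40,0],[0,0,52,0],[0,0,60,0],[0,0,64,0],[0,0,66,0],[0,0,67,0],[0,0,67.5,0],[0,0,68,0],[0,0,68,0]]'; python3 m2.py w7
```

```text
time_s: 19.35
position: [0.5977, 0.1029, 0.1306]
tool_rot: [0.708, 0.706, -0.001, 0.0]
contact_force: [-0.5, 0.3, -3.7]
finger_gap: 0.0308
grasp_force: 59.8
time_s: 20.35
position: [0.598, 0.1071, 0.0645]
tool_rot: [0.707, 0.707, 0.0, -0.0]
contact_force: [-5.1, 0.7, 4.6]
finger_gap: 0.0308
grasp_force: 60.4
[0.5981 0.1071 0.0645]
```

View pics/w7.png

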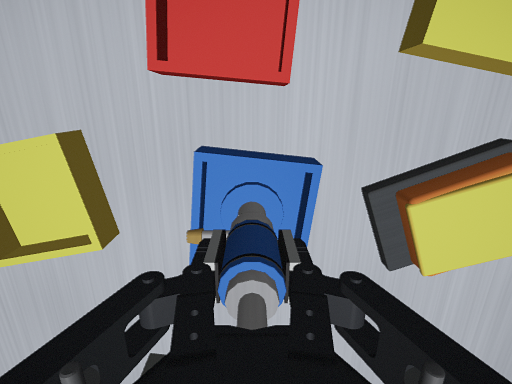

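The blue nozzle is centred in the blue tray (flange around (252,208)) and resting on the floor. Releasing, then fetching red from the grey tray.

```bash
python3 -m pendant '[[0,0,0,0],[0,0,0,0],[0,0,0,0],[0,0,0,0],[0,0,0,0],[0,0,0,0],[0,0,-2,0],[0,0,-15,0],[0,0,-40,0],[0,0,-70,0],[0,0,-100,0],[0,0,-130,0]]' 1 && python3 -m pendant '[[0,0,-25,0],[-8,-2,-45,0],[-28,-9,-53,0],[-56,-17,-53,0],[-90,-27,-53,0],[-124,-38,-53,0],[-156,-48,-53,0],[-182,-56,-53,0],[-200,-61,-53,0],[-208,-64,-53,0],[-209,-64,-45,0],[-209,-64,-25,0]]' && python3 -m pendant '[[0,0,25,0],[0,0,55,0],[0,0,85,0],[0,0,112,0],[0,0,132,0],[0,0,146,0],[0,0,153,0],[0,0,153,0],[0,0,153,0]]'; python3 m2.py w8
```

```text
time_s: 21.4
position: [0.5978, 0.1067, 0.1946]
tool_rot: [0.707, 0.707, -0.0, -0.0]
contact_force: [0.6, 0.3, 0.5]
finger_gap: 0.0856
grasp_force: 0.0
time_s: 22.4
position: [0.5362, -0.1025, 0.2202]
tool_rot: [0.707, 0.707, 0.002, 0.002]
contact_force: [1.3, 0.8, -0.3]
finger_gap: 0.0855
grasp_force: 0.0
time_s: 23.15
position: [0.5344, -0.1015, 0.0653]
tool_rot: [0.707, 0.707, -0.0, -0.0]
contact_force: [0.5, -0.2, 1.2]
finger_gap: 0.0855
grasp_force: 0.0
[ 0.535  -0.1018  0.066 ]
```

View pics/w8.png

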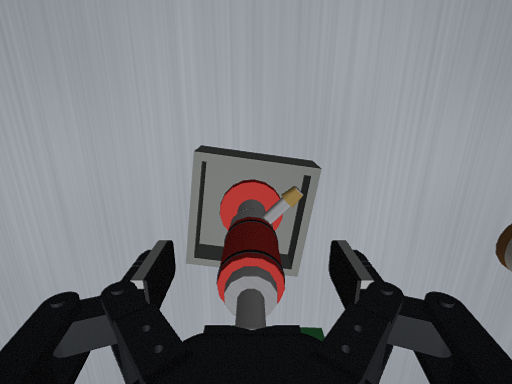

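The red nozzle is upright and between the pads, flange at (250,206). Gripping and carrying it over the blue nozzle to the red tray.

```bash
python3 -m pendant '[[0,0,0,0],[0,0,0,0],[0,0,0,0],[0,0,0,0],[0,0,0,0],[0,0,0,0],[0,0,0,0],[0,0,0,0],[0,0,0,0]]' 0.2 && python3 -m pendant '[[0,0,-4,0],[0,0,-15,0],[0,0,-35,0],[0,0,-62,0],[0,0,-92,0],[5,1,-120,0],[18,2,-142,0],[40,5,-153,0],[70,9,-155,0],[102,13,-155,0],[134,18,-155,0],[166,22,-155,0]]' && python3 -m pendant '[[32,4,0,0],[64,8,0,0],[94,13,0,0],[122,17,0,0],[146,21,0,0],[164,23,0,0],[176,25,0,0],[182,25,0,0],[182,25,5,0],[182,25,18,0],[182,25,38,0],[182,25,62,0]]' && python3 -m pendant '[[0,0,24,0],[0,0,46,0],[0,0,64,0],[0,0,77,0],[0,0,85,0],[0,0,89,0],[0,0,91,0],[0,0,92,0],[0,0,93,0],[0,0,93.5,0],[0,0,94,0],[0,0,94,0]]'; python3 m2.py w9
```

```text
time_s: 23.95
position: [0.5343, -0.1024, 0.0659]
tool_rot: [0.707, 0.707, 0.0, 0.0]
contact_force: [-2.3, 0.6, 5.5]
finger_gap: 0.0307
grasp_force: 59.0
time_s: 24.95
position: [0.5559, 0.0651, 0.2209]
tool_rot: [0.707, 0.707, 0.0, -0.0]
contact_force: [1.3, -0.4, -4.0]
finger_gap: 0.0312
grasp_force: 60.0
time_s: 25.95
position: [0.582, 0.2446, 0.1589]
tool_rot: [0.708, 0.707, 0.001, 0.001]
contact_force: [0.0, 0.3, -5.7]
finger_gap: 0.0309
grasp_force: 60.0
time_s: 26.95
position: [0.5819, 0.2461, 0.066]
tool_rot: [0.707, 0.707, 0.001, 0.001]
contact_force: [-2.9, -1.6, 4.9]
finger_gap: 0.031
grasp_force: 60.8
[0.5819 0.2461 0.066 ]
```

View pics/w9.png

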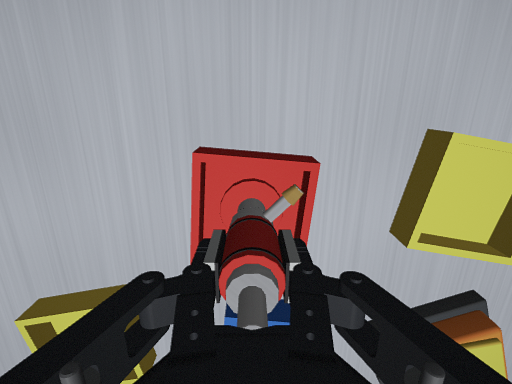

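The red nozzle is centred in the red tray (flange around (251,208)) and resting, with 4.9 N of support. Releasing, rising and backing away for a last look.

```bash
python3 -m pendant '[[0,0,0,0],[0,0,0,0],[0,0,0,0],[0,0,0,0],[0,0,0,0],[0,0,0,0],[0,0,-2,0],[0,0,-15,0],[0,0,-40,0],[0,0,-70,0],[0,0,-100,0],[0,0,-130,0]]' 1 && python3 -m pendant '[[0,0,-25,0],[0,-5,-45,0],[20,-20,-50,0],[45,-40,-50,0],[75,-60,-50,0],[105,-80,-50,0],[135,-100,-50,0],[165,-115,-50,0],[185,-120,-50,0],[190,-120,-50,0],[190,-120,-50,0],[190,-120,-50,0]]'
python3 - <<'E'
from h import *
a=arm.grab_frame("scene")["pixels"][100:280,90:450];b=arm.grab_frame("side")["pixels"][120:340,130:370]
A=np.zeros((600,800,3),np.uint8);A[:275,:550]=cv2.resize(a,(550,275));A[280:580,:327]=cv2.resize(b,(327,300));cv2.imwrite("pics/end.png",A)
E
```

```text
time_s: 28.0
position: [0.5808, 0.2457, 0.1956]
tool_rot: [0.707, 0.707, -0.0, -0.0]
contact_force: [0.5, 0.2, 0.0]
finger_gap: 0.0854
grasp_force: 0.0
time_s: 29.0
position: [0.4613, 0.4353, 0.2441]
tool_rot: [0.707, 0.707, -0.0, 0.0]
contact_force: [0.5, -0.2, -0.6]
finger_gap: 0.0852
grasp_force: 0.0
```

View pics/end.png

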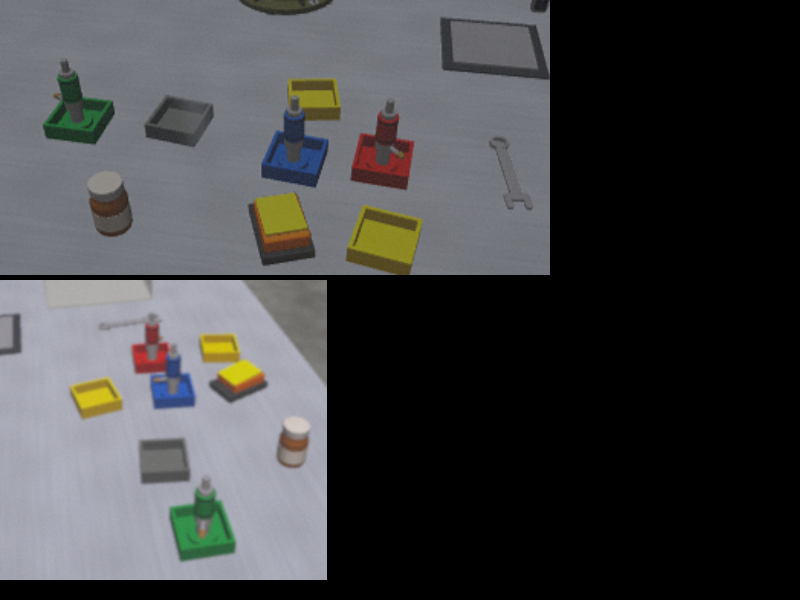

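The final picture shows green in green (78,118), blue in blue (295,155) and red in red (385,158), all upright. The grey tray (180,120) is empty and the pedal, jar and wrench have not moved.

```bash
python3 -c "from bench import arm; print(arm.job_done())"
```

```text
the job is handed in; nothing more can be done
None
```

All three nozzles stand upright in the trays of their own colour, the grey tray is empty again, the pedal, jar and wrench look undisturbed in the last pictures, and the job was handed in at about 29 s (no verdict was shown).

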